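Stack bead slats crosswise on the drying stand and slide the cover home

ROBOT

A 6-joint arm with a two-finger parallel gripper is mounted at the origin on the work surface. World frame = base frame: x ahead of the robot, y to its left, z up, the work surface at z = 0. Lengths are in m, angles in degrees, forces in N, time in s.
With the tool pointing down it reaches from about 0.275 to 0.85 m from the base axis. Payload 19 kg.
Tool frame: the origin (TCP) lies on the centre line of the jaws, within the pads' length; the fingertips stand 19 mm ahead of it and the grasp point (between the pads) is the TCP (r.finger_overhang is the distance from the TCP to the fingertips, in m); z points along the fingers, y is the line along which they close (so a half turn about z gives the same grasp; the last joint's range is limited). The gripper opens to 85 mm and grips with 20 to 120 N. Pads are 22 mm wide; open, the fingers measure 114 mm over their backs; the gripper's body (76 mm by 85 mm) begins 54 mm behind the grasp point. The pads swing forward as they close: fully open they stand 13 mm farther back than shut.
Start: joints at [58.327, 8.623, 82.357, -0, 89.026, -7.678], TCP at [0.234, 0.525, 0.25] pointing down, gripper open.
Joint ranges: [-160.23, 160.23], [-39.13, 120.54], [6.94, 153.29], [-79.49, 259.48], [9.18, 160.14], [-161.06, 161.06]. Speed limits (degrees/s): [108.29, 108.29, 127.2, 172.46, 172.46, 172.46].

INTERFACE

Orientations are given as [roll, pitch, yaw] about the fixed x, y, z axes, in that order (R = Rz(yaw) Ry(pitch) Rx(roll)).
In Python, from rig import r gives the robot as it stands. The module is installed in compiled form; this text tells all that it offers.
- The arm moves only by the tool carry_out, never from a script. Its argument "steps" is a list of rows, each an object of numbers: "grip": the closure, from -1 (fully open) to 1 (shut); "tx", "ty", "tz": the shift along the world's x, y, z each as a share of 300 mm, from -1 to 1; "turn": the turn about the world's z as a share of 90 degrees, from -1 to 1. In form: [{"grip": .., "tx": .., "ty": .., "tz": .., "turn": ..}, ...]. A call has exactly 8 rows; each row is the pose to reach, as a shift and turn from the pose commanded when the call began; what a row does not reach only later rows make up. A row lasts 1/8 s, in which the tool goes at most 62.5 mm and 10.7 degrees, less where a joint would pass 70% of its speed; a pose out of reach is approached as far as the arm can. A call with a number of a shift or a turn outside -1 to 1 is refused whole. A call with a gripper value outside its range is refused whole. The fingers move at their own pace and stop on an object; "newtons" is the grip in N (left out, the last holds). Time passes only in rows, so rows that repeat a pose let the fingers close, or fill a call up. It gives the time, the measured TCP pose, the force, the opening and the grip force at its end, in the units of the state.
- r.state(): the state, without advancing time (a new reading comes with each control period).
- r.grab_frame(name): name is "scene" or "top" or "wrist"; returns a dict with "color" (420x560x3 uint8, blue, green, red), "mtx" (3x3 intrinsics, pixels), "R" (3x3) and "t" (3): a world point X has camera coordinates R X + t. Camera axes: x right, y down, z forward; pixel columns grow to the right and rows downward; lengths in m; the calibration is good to about 2 mm. A picture is of the moment at which its call begins. There is no depth.
- r.hand_in(): hands the job in; it is judged then, once.
The state is a dict: "t": time; "joint_pos": joint angles; "qd": joint speeds; "joint_efforts": joint torques, N m; "position": TCP position; "ee_rot": TCP orientation; "force": force on the tool from outside, world axes, zero at the start; "wrist_torque": the same for the moment, N m; "finger_gap": finger opening in m; "finger_force": force on a finger pad.
Only numpy, scipy, OpenCV 4.12 (cv2) and the standard library are available. Lean on these libraries where they do the work, as an engineer would, in place of code of your own. Each camera call takes 0.05 s, during which the arm holds its last target. There are 200 camera calls.

TASK

Build an airy crosswise tower on the drying stand: lay the two garnet (dark red) bead slats across the two runners, centred, one over each pair of black bands, then the two blue bead slats across on top of them, centred, each directly above a runner, all flat and bead side up. Then let go and slide the clear cover over the tower until it is fully home against its stops, without the cover touching a slat; leave the bead tub, the small jar and the magnifier where they are.

Things in the scene. Friction and masses are not known exactly. Their poses are not given: they have to be found in the camera images.
- stand: fixed white board, 370 (x) x 200 x 10 mm, lying on the table. Origin: on the table under the tower's centre, 95 mm from the board's end nearer the robot; z up, x away from the robot along the cover's track. Two black stops for the cover (tops 26 mm high) at x -80, y +78 and -78 mm; guide rails 20 mm high along x at y +91 and -91 mm
- tower (a point): middle point between the runners' tops, 22 mm above the table over the stand's origin, axes as the stand's. Two fixed aluminium runners, 130 mm long (x), 14 wide, 12 high, at y +35 and -35 mm. Black bands 20 mm wide cross both at x +35 and -35 mm: the garnet slats go there, along y. The blue ones go along x at y +35 and -35 mm, undersides 36 mm above the table
- cover: clear tunnel cover, orange edges, slides along the stand's x (about 2 N); roof and two side walls, ends open: 150 mm long (x), 160 wide outside, 152 inside, inner roof 66 mm and outer roof 70 mm above the table. Axes as the stand's; origin on the table under its centre: at the stand's origin when fully home, 165 to 185 mm along +x of it when parked open, as at the start
- cover_grip (a point): centre of the top edge of the cover's orange handle fin, 97 mm above the table: an upright plate 10 mm thick (x), 70 mm wide (y), 27 mm high, standing on the roof 50 mm to the robot's side of the cover's centre; push it from its far side or pinch it; axes as the cover's
- garnet_1: wooden bead slat, 120 x 20 x 14 mm, about 35 g, with a groove full of round dark red beads along its top face and dark red ends. Origin: centre of its underside; x along its length, z up out of the bead side. It starts bead side up on one of the two pads
- garnet_2: wooden bead slat, 120 x 20 x 14 mm, about 35 g, with a groove full of round dark red beads along its top face and dark red ends. Origin: centre of its underside; x along its length, z up out of the bead side. It starts bead side up on one of the two pads
- blue_1: wooden bead slat, 120 x 20 x 14 mm, about 35 g, with a groove full of round blue beads along its top face and blue ends. Origin: centre of its underside; x along its length, z up out of the bead side. It starts bead side up on one of the two pads
- blue_2: wooden bead slat, 120 x 20 x 14 mm, about 35 g, with a groove full of round blue beads along its top face and blue ends. Origin: centre of its underside; x along its length, z up out of the bead side. It starts bead side up on one of the two pads
- pad_a: fixed round green pad, 200 mm across, 4 mm thick, left or right of the stand, with one garnet and one blue slat lying well apart. Origin: on the table under its centre
- pad_b: fixed round green pad like pad_a, on the other side of the stand, with one garnet and one blue slat lying parallel, about 2 mm apart side by side and staggered lengthwise by 56 mm, so that each sticks out past the other. Origin: on the table under its centre
- tub: bystander: round clear plastic tub of beads, 90 mm across, 80 mm high. Origin: centre of its underside
- loupe: bystander: magnifier on a post, dark base 75 x 65 x 16 mm, lens 76 mm across centred 132 mm up, 170 mm high in all. Origin: centre of its underside
- jar: bystander: small glass jar of brass beads with a white cap, 40 mm across, 32 mm high, standing on pad_b about 75 mm to the side of its middle, 32 mm or more from the slats there. Origin: centre of its underside
Not all that is in view belongs to the job. What is shaped like the pad_b but pink is not meant.

How it is judged:
By the outcome, as a careful person would: the job done as asked, in the order asked, and still so for the second after the job is handed in, with the robot touching nothing.
It also fails if it takes over 72 s, if anything falls off the work surface, if the arm or the gripper's body presses on something with over 40 N, if the wrist force passes 120 N, or if a joint passes its speed limit or range.

## Working session

There is one attempt and no reset: what is moved stays moved. The work goes in short steps, Python scripts to look and compute and a tool call to move; the robot and the scene stay as the last step left them, time stands still between calls to the robot, and variables do not carry over. Pictures are saved under pics/ and viewed, at most 10 in all, crops included, and the job is handed in when it is done.

Besides the shell and the picture viewer there is one more tool, called after ">>>" by a JSON object that holds its "method" and its "body". carry_out: Moves the arm, as the interface text tells. Its arguments: {"type":"object","properties":{"steps":{"type":"array","items":{"type":"object","properties":{"grip":{"type":"number"},"tx":{"type":"number","minimum":-1,"maximum":1},"ty":{"type":"number","minimum":-1,"maximum":1},"tz":{"type":"number","minimum":-1,"maximum":1},"turn":{"type":"number","minimum":-1,"maximum":1}}}},"newtons":{"type":"number"}},"required":["steps"]}

```bash
mkdir -p pics; python3 - <<'E'
from rig import r
import cv2,pickle
d={}
for n in("top","scene"):
    f=r.grab_frame(n);d[n]=f;cv2.imwrite(f"pics/{n}0.png",f["color"]);print(n,f["mtx"],f["R"],f["t"])
pickle.dump(d,open("f0.pkl","wb"))
print(r.state(),r.finger_overhang)
E
```

```text
top [[541.09032063   0.         293.60408426]
 [  0.         541.09032063 212.04793342]
 [  0.           0.           1.        ]] [[ 0.01476661 -0.99987583 -0.00550276]
 [-0.98599326 -0.01364677 -0.16622593]
 [ 0.1661302   0.00788028 -0.98607234]] [0.02033359 0.47965011 1.40735432]
scene [[441.6312267    0.         278.12817289]
 [  0.         441.6312267  205.38129957]
 [  0.           0.           1.        ]] [[ 0.46571031  0.88483377  0.0135315 ]
 [ 0.53344359 -0.26849869 -0.80208877]
 [-0.70608204  0.3807593  -0.59705151]] [-0.23977743 -0.15066754  1.52330795]
{'t': 0.1, 'joint_pos': array([ 5.83252303e+01,  8.64823578e+00,  8.23875991e+01,  2.35026818e-04,
        8.90249950e+01, -7.67726458e+00]), 'qd': array([-0.03331685, -0.13005626, -0.13446091,  0.06504072, -0.05830236,
        0.03965342]), 'joint_efforts': array([ 5.75765283e-03, -7.14390063e+01, -5.71791387e+01, -4.09362724e-05,
        7.26102095e-03, -5.11543021e-06]), 'position': array([0.23376567, 0.52513303, 0.24974941]), 'ee_rot': array([-1.79939747e+02, -8.35932841e-03,  1.56002486e+02]), 'force': array([ 0.16321578, -0.02819583, -0.69210654]), 'wrist_torque': array([ 0.02316732, -0.03804574,  0.00279654]), 'finger_force': 0.0, 'finger_gap': 0.08515675905103896} 0.019
```

View pics/top0.png

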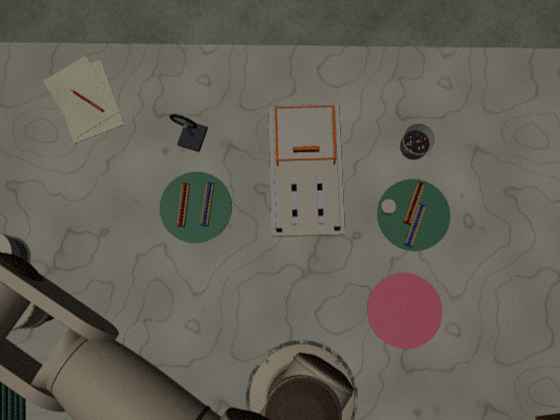

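View pics/scene0.png

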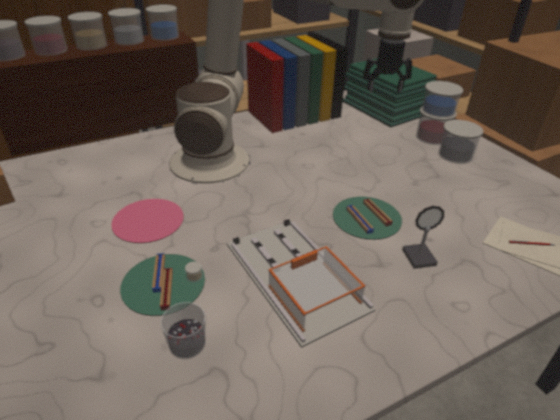

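The top view shows the stand (270–345, 103–236), black bands near (294/320, 187/212), and the cover at (275–337, 105–162) with its fin at (306, 149). The left pad at (195, 207) has well-separated slats, garnet (183, 205) and blue (208, 204), so it is pad_a. The right green pad at (413, 215) has the jar (389, 206) and the close pair, garnet (414, 203) and blue (415, 226), so it is pad_b. The pink disc at (404, 310) is the decoy. I'll confirm this in one enlarged crop.

```bash
cat > h.py <<'E'
import numpy as np,cv2
def p2w(f,uv,z):
    uv=np.atleast_2d(np.array(uv,float)); K,R,t=f["mtx"],f["R"],f["t"]
    d=(R.T@np.linalg.inv(K)@np.c_[uv,np.ones(len(uv))].T).T; c=-R.T@t
    return c+d*((z-c[2])/d[:,2])[:,None]
def w2p(f,X):
    X=np.atleast_2d(X); p=(f["mtx"]@(f["R"]@X.T+f["t"][:,None])).T; return p[:,:2]/p[:,2:]
def masks(img):
    b,g,r=[img[...,i].astype(int) for i in range(3)]
    return dict(blue=(b-r>18)&(b-g>10),red=(r-g>18)&(r-b>10)) 
def blobs(f,m,z,roi,amin=20):
    u0,v0,u1,v1=roi; mm=np.zeros(m.shape,np.uint8); mm[v0:v1,u0:u1]=m[v0:v1,u0:u1]
    n,l,s,c=cv2.connectedComponentsWithStats(mm); out=[]
    for i in range(1,n):
        if s[i,4]<amin: continue
        q=np.argwhere(l==i)[:,::-1]; w=p2w(f,q,z)[:,:2].astype(np.float32)
        (cx,cy),(a,b),an=cv2.minAreaRect(w); 
        k=w-w.mean(0); e=np.linalg.eigh(k.T@k)[1][:,1]
        out.append((s[i,4],c[i].round(1),w.mean(0).round(4),(round(cx,4),round(cy,4)),sorted((round(a,4),round(b,4))),round(np.degrees(np.arctan2(e[1],e[0]))%180,1)))
    return out
E
python3 - <<'E'
import pickle,cv2,numpy as np
from h import *
d=pickle.load(open("f0.pkl","rb"));f=d["top"];im=f["color"]
cv2.imwrite("pics/crop0.png",cv2.resize(im[95:255,155:460],None,fx=2.6,fy=2.6,interpolation=cv2.INTER_CUBIC))
print("pads",p2w(f,[(195.5,207.5),(413.5,215)],.004)[:,:2].round(3))
m=masks(im)
for k,roi,z in(("blue",(160,170,235,245),.018),("red",(160,170,235,245),.018),("blue",(380,170,450,255),.018),("red",(380,170,450,255),.018),("red",(270,100,345,170),.085)):
    print(k)
    for o in blobs(f,m[k],z,roi,10):print(o)
dk=im.max(2)<60
print("dark")
for o in blobs(f,dk,.022,(268,165,350,240),8):print(o)
E
```

```text
pads [[ 0.494  0.297]
 [ 0.482 -0.301]]
blue
(np.int32(112), array([206.6, 203.9]), array([0.5024, 0.2649], dtype=float32), (0.5041, 0.2651), [0.0192, 0.1209], np.float32(173.9))
red
(np.int32(261), array([182.8, 204.3]), array([0.5004, 0.3297], dtype=float32), (0.5005, 0.3302), [0.0199, 0.12], np.float32(176.0))
(np.int32(18), array([206. , 189.6]), array([0.5422, 0.2682], dtype=float32), (0.5424, 0.2682), [0.0037, 0.0311], np.float32(174.5))
(np.int32(68), array([209.2, 204.2]), array([0.5018, 0.2576], dtype=float32), (0.5039, 0.2574), [0.0053, 0.1086], np.float32(174.1))
(np.int32(38), array([203.2, 208.6]), array([0.4892, 0.2737], dtype=float32), (0.4867, 0.2734), [0.0047, 0.0696], np.float32(173.7))
blue
(np.int32(116), array([414.5, 225.1]), array([ 0.452, -0.3  ], dtype=float32), (0.4538, -0.3014), [0.017, 0.1214], np.float32(160.5))
red
(np.int32(379), array([413.2, 207.1]), array([ 0.5014, -0.2976], dtype=float32), (0.4896, -0.2937), [0.0271, 0.1703], np.float32(164.7))
(np.int32(72), array([417.4, 225. ]), array([ 0.4523, -0.3076], dtype=float32), (0.4515, -0.3068), [0.0059
[... 411 characters left out ...]
[0.0109, 0.0168], np.float32(0.7))
(np.int32(30), array([319. , 186.5]), array([ 0.5541, -0.041 ], dtype=float32), (0.5541, -0.041), [0.0109, 0.014], np.float32(179.7))
(np.int32(34), array([320.1, 211.9]), array([ 0.4837, -0.0443], dtype=float32), (0.4835, -0.0442), [0.0108, 0.0165], np.float32(5.2))
(np.int32(30), array([294. , 212.5]), array([0.4812, 0.0262], dtype=float32), (0.4812, 0.0263), [0.0108, 0.0137], np.float32(0.9))
(np.int32(18), array([336.5, 228. ]), array([ 0.4404, -0.0889], dtype=float32), (0.4404, -0.0889), [0.0054, 0.0135], np.float32(91.0))
(np.int32(20), array([278.8, 229.6]), array([0.434 , 0.0667], dtype=float32), (0.4341, 0.0673), [0.0082, 0.0135], np.float32(78.0))
```

View pics/crop0.png

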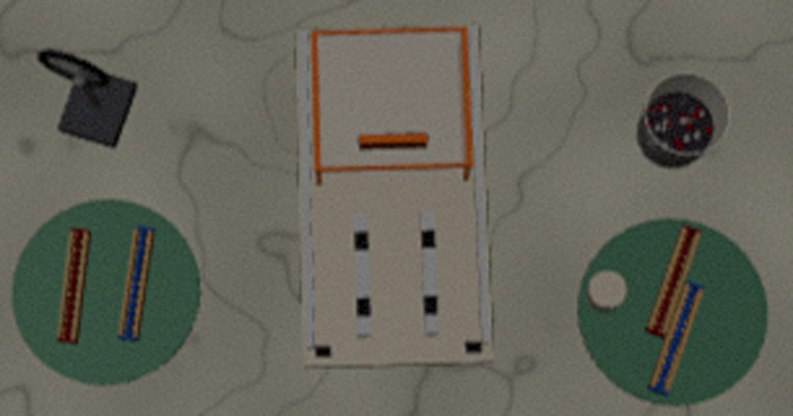

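The crop confirms it: pad_a is the left disc with garnet (73, 285) and blue (136, 283). pad_b is the right green disc with garnet (673, 280), blue (676, 338) and the jar (606, 290). Next I'll survey with the wrist camera.

>>> {"method": "carry_out", "body": {"steps": [{"grip": -1, "tx": 0.2, "ty": -0.2, "tz": 0, "turn": 0}, {"grip": -1, "tx": 0.35, "ty": -0.35, "tz": 0, "turn": 0}, {"grip": -1, "tx": 0.5, "ty": -0.5, "tz": 0, "turn": 0}, {"grip": -1, "tx": 0.65, "ty": -0.65, "tz": 0, "turn": 0.1}, {"grip": -1, "tx": 0.75, "ty": -0.75, "tz": 0, "turn": 0.2}, {"grip": -1, "tx": 0.75, "ty": -0.75, "tz": 0, "turn": 0.2}, {"grip": -1, "tx": 0.75, "ty": -0.75, "tz": 0, "turn": 0.2}, {"grip": -1, "tx": 0.75, "ty": -0.75, "tz": 0, "turn": 0.2}]}}

```text
t: 1.1
position: [0.458, 0.3012, 0.2502]
ee_rot: [180.0, -0.0, 174.0]
force: [0.1, 0.6, -0.1]
finger_gap: 0.0858
finger_force: 0.0
```

```bash
cat > snap.py <<'E'
import sys,cv2,pickle
from rig import r
n=sys.argv[1]; f=r.grab_frame("wrist"); pickle.dump(f,open(n+".pkl","wb")); cv2.imwrite(f"pics/{n}.png",f["color"])
s=r.state(); print(s["t"],s["position"],s["ee_rot"],s["force"],s["finger_gap"]); print((-f["R"].T@f["t"]).round(4),f["R"].round(3).tolist(),f["mtx"][0])
E
python3 snap.py wa
```

```text
1.15 [0.45793469 0.30130693 0.25031184] [ 1.79995504e+02 -9.37583582e-03  1.74044694e+02] [ 0.38375416  0.17910097 -0.76683573] 0.08551294369244704
[0.3766 0.3101 0.3743] [[0.105, 0.995, 0.001], [0.944, -0.1, 0.314], [0.312, -0.032, -0.949]] [302.66609986   0.         279.99692645]
```

View pics/wa.png

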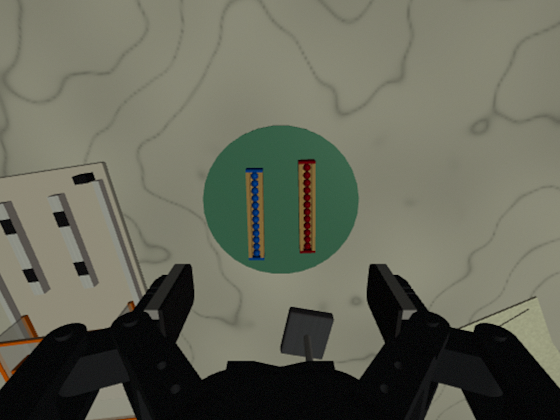

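The wrist view shows blue (255, 213) and garnet (307, 206) lying well apart on pad_a. Next view: the tower.

>>> {"method": "carry_out", "body": {"steps": [{"grip": -1, "tx": 0, "ty": -0.2, "tz": 0, "turn": 0}, {"grip": -1, "tx": 0, "ty": -0.4, "tz": 0, "turn": 0}, {"grip": -1, "tx": 0, "ty": -0.6, "tz": 0, "turn": 0}, {"grip": -1, "tx": 0, "ty": -0.8, "tz": 0, "turn": 0}, {"grip": -1, "tx": 0, "ty": -1, "tz": 0, "turn": 0}, {"grip": -1, "tx": 0, "ty": -1, "tz": 0, "turn": 0}, {"grip": -1, "tx": 0, "ty": -1, "tz": 0, "turn": 0}, {"grip": -1, "tx": 0, "ty": -1, "tz": 0, "turn": 0}]}}

```text
t: 2.15
position: [0.4588, 0.0018, 0.2503]
ee_rot: [180.0, 0.0, 174.1]
force: [0.5, 0.1, 0.5]
finger_gap: 0.085
finger_force: 0.0
```

```bash
python3 snap.py wt
```

```text
2.2 [0.45882318 0.00168683 0.25028171] [ 1.79998739e+02 -1.12943940e-03  1.74133569e+02] [0.08238741 1.29591635 0.5110307 ] 0.0853607941435224
[0.3773 0.0105 0.3744] [[0.102, 0.995, 0.001], [0.944, -0.098, 0.314], [0.313, -0.031, -0.949]] [302.66609986   0.         279.99692645]
```

>>> {"method": "carry_out", "body": {"steps": [{"grip": -1, "tx": 0, "ty": -0.2, "tz": 0, "turn": 0}, {"grip": -1, "tx": 0, "ty": -0.4, "tz": 0, "turn": 0}, {"grip": -1, "tx": 0, "ty": -0.6, "tz": 0, "turn": -0.1}, {"grip": -1, "tx": 0, "ty": -0.8, "tz": 0, "turn": -0.15}, {"grip": -1, "tx": 0, "ty": -1, "tz": 0, "turn": -0.15}, {"grip": -1, "tx": 0, "ty": -1, "tz": 0, "turn": -0.15}, {"grip": -1, "tx": 0, "ty": -1, "tz": 0, "turn": -0.15}, {"grip": -1, "tx": 0, "ty": -1, "tz": 0, "turn": -0.15}]}}

```text
t: 3.2
position: [0.4593, -0.2983, 0.2505]
ee_rot: [-180.0, 0.0, 160.6]
force: [0.0, -0.2, -0.3]
finger_gap: 0.0856
finger_force: 0.0
```

```bash
python3 snap.py wb; python3 - <<'E'
import cv2,numpy as np
a=cv2.imread("pics/wt.png");b=cv2.imread("pics/wb.png")
cv2.imwrite("pics/tb.png",np.hstack([a[80:420,80:480],b[80:420,80:480]]))
E
```

```text
3.25 [ 0.4592719  -0.2983662   0.25058764] [-1.79990517e+02  2.67412808e-02  1.60615830e+02] [-0.66791911 -0.10418704  0.16998662] 0.08546570020551297
[ 0.3819 -0.271   0.3745] [[0.332, 0.943, 0.001], [0.895, -0.316, 0.314], [0.297, -0.103, -0.949]] [302.66609986   0.         279.99692645]
```

View pics/tb.png

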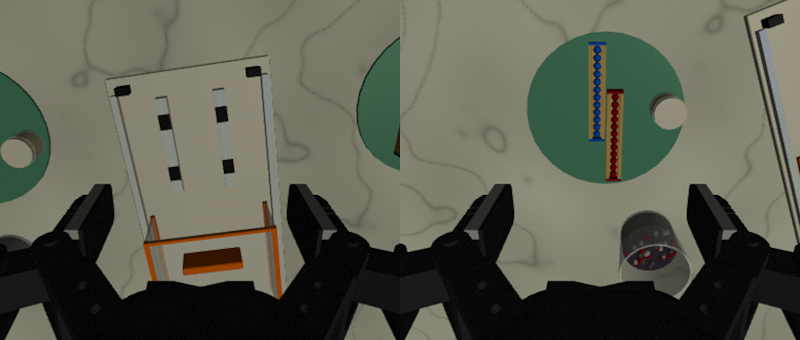

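Left half: black bands at (166, 120), (175, 173), (222, 114) and (228, 166), stops at (122, 90) and (253, 72), and the orange fin at (212, 262). Right half: pad_b with blue (597, 92), garnet (614, 135) and the jar (668, 112).

```bash
python3 - <<'E'
import pickle
from h import *
def slat(n,key,roi):
    f=pickle.load(open(n+".pkl","rb"));im=f["color"];b,g,r=[im[...,i].astype(int) for i in range(3)]
    m=((b-r>25)&(b-g>15)) if key=="blue" else ((r-g>25)&(r-b>25)&(g<75))
    u0,v0,u1,v1=roi; mm=np.zeros(m.shape,bool); mm[v0:v1,u0:u1]=m[v0:v1,u0:u1]
    q=np.argwhere(mm)[:,::-1]; w=p2w(f,q,.018)[:,:2]; c=w.mean(0)
    e=np.linalg.eigh((w-c).T@(w-c))[1][:,1]; e*=np.sign(e[0]); nn=np.array([-e[1],e[0]])
    s=(w-c)@e; o=(w-c)@nn
    mid=(s.max()+s.min())/2; print(n,key,len(q),"c",(c+e*mid+nn*(o.max()+o.min())/2).round(4),"mean",c.round(4),"len",np.ptp(s).round(4),"wid",np.ptp(o).round(4),"ang",np.degrees(np.arctan2(e[1],e[0])).round(2))
slat("wa","blue",(235,155,275,270));slat("wa","red",(288,150,325,265))
slat("wb","blue",(260,115,294,230));slat("wb","red",(280,160,312,270))
f=pickle.load(open("wt.pkl","rb"));im=f["color"];dk=(im.max(2)<50)
print("bands")
for o in blobs(f,dk,.022,(200,160,360,280),30):print(o)
print("stops")
for o in blobs(f,dk,.026,(170,130,370,190),30):print(o)
print("fin")
for o in blobs(f,masks(im)["red"],.097,(255,310,330,360),30):print(o)
print(im[345,290],im[335,290],im[350,290])
E
```

```text
wa blue 526 c [0.503  0.2654] mean [0.4986 0.2665] len 0.1211 wid 0.0203 ang -6.05
wa red 616 c [0.5001 0.331 ] mean [0.4961 0.3315] len 0.121 wid 0.0201 ang -4.12
wb blue 579 c [ 0.4537 -0.3004] mean [ 0.4515 -0.2992] len 0.1206 wid 0.0197 ang -19.87
wb red 618 c [ 0.5124 -0.298 ] mean [ 0.5091 -0.2966] len 0.1216 wid 0.0192 ang -19.95
bands
(np.int32(101), array([204.7, 170. ]), array([ 0.4395, -0.0848], dtype=float32), (0.4396, -0.0846), [0.0119, 0.0124], np.float32(119.4))
(np.int32(161), array([301.3, 193.7]), array([0.4803, 0.0262], dtype=float32), (0.4804, 0.0262), [0.0129, 0.0187], np.float32(2.3))
(np.int32(164), array([244.4, 201.8]), array([ 0.4833, -0.0436], dtype=float32), (0.4834, -0.0437), [0.0134, 0.0187], np.float32(5.1))
(np.int32(133), array([308. , 245.8]), array([0.5503, 0.0293], dtype=float32), (0.5506, 0.0292), [0.0127, 0.0186], np.float32(3.4))
(np.int32(137), array([254.4, 253. ]), array([ 0.5534, -0.0404], dtype=float32), (0.5534, -0.0405), [0.0132, 0.0189], np.float32(3.4))
stops
(np.int32(143), array([333. , 151.2]), array([0.4325, 0.0662], dtype=float32), (0.4324, 0.0665), [0.011, 0.0171], np.float32(87.8))
(np.int32(150), array([202.1, 170.4]), array([ 0.439 , -0.0867], dtype=float32), (0.4389, -0.0868), [0.0111, 0.019], np.float32(99.1))
(np.int32(34), array([301. , 187.9]), array([0.4718, 0.0263], dtype=float32), (0.4714, 0.0264), [0.0037, 0.0119], np.float32(86.8))
fin
(np.int32(360), array([292.8, 316.3]), array([0.5968, 0.0023], dtype=float32), (0.5967, 0.0011), [0.0068, 0.0827], np.float32(92.8))
(np.int32(1295), array([292.2, 341.2]), array([ 0.6304, -0.0013], dtype=float32), (0.6303, -0.002), [0.0307, 0.0694], np.float32(93.5))
[ 0 35 83] [ 3 21 51] [  0  61 147]
```

Checks hold: band spacing is 70.0 × 69.9 mm, slat lengths and widths are 121 × 20, and the stops sit at −80. The stand origin is (0.5168, −0.0071) with yaw 2.5°. I'll take pad_b's garnet first, by its free end.

>>> {"method": "carry_out", "body": {"steps": [{"grip": 0.15, "tx": 0.14, "ty": -0.02, "tz": -0.1, "turn": 0}, {"grip": 0.15, "tx": 0.281, "ty": -0.034, "tz": -0.25, "turn": -0.006}, {"grip": 0.15, "tx": 0.281, "ty": -0.034, "tz": -0.4, "turn": -0.006}, {"grip": 0.15, "tx": 0.281, "ty": -0.034, "tz": -0.55, "turn": -0.006}, {"grip": 0.15, "tx": 0.281, "ty": -0.034, "tz": -0.65, "turn": -0.006}, {"grip": 0.15, "tx": 0.281, "ty": -0.034, "tz": -0.65, "turn": -0.006}, {"grip": 0.15, "tx": 0.281, "ty": -0.034, "tz": -0.65, "turn": -0.006}, {"grip": 0.15, "tx": 0.281, "ty": -0.034, "tz": -0.65, "turn": -0.006}]}}

```text
t: 4.25
position: [0.5439, -0.3101, 0.0571]
ee_rot: [-180.0, 0.1, 160.0]
force: [-0.2, -0.6, -0.2]
finger_gap: 0.0363
finger_force: 0.0
```

```bash
python3 snap.py g1
```

```text
4.3 [ 0.54370048 -0.31015092  0.05685252] [-1.79957481e+02  1.22239596e-01  1.59975238e+02] [ 0.03809641 -0.65982837 -0.02757259] 0.0363096537202683
[ 0.4666 -0.2819  0.181 ] [[0.342, 0.94, 0.0], [0.891, -0.325, 0.316], [0.297, -0.108, -0.949]] [302.66609986   0.         279.99692645]
```

View pics/g1.png

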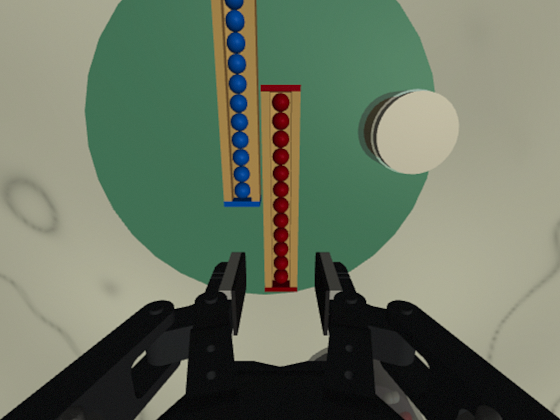

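The slat is centred between the fingers, with its near end at (281, 290) and blue clear of the left finger. I'll lower and grip.

>>> {"method": "carry_out", "body": {"newtons": 30, "steps": [{"grip": 0.15, "tx": 0, "ty": 0, "tz": -0.05, "turn": 0}, {"grip": 0.15, "tx": 0, "ty": 0, "tz": -0.1, "turn": 0}, {"grip": 0.15, "tx": 0, "ty": 0, "tz": -0.1, "turn": 0}, {"grip": 1, "tx": 0, "ty": 0, "tz": -0.1, "turn": 0}, {"grip": 1, "tx": 0, "ty": 0, "tz": -0.1, "turn": 0}, {"grip": 1, "tx": 0, "ty": 0, "tz": -0.1, "turn": 0}, {"grip": 1, "tx": 0, "ty": 0, "tz": -0.1, "turn": 0}, {"grip": 1, "tx": 0, "ty": 0, "tz": -0.1, "turn": 0}]}}

```text
t: 5.3
position: [0.5431, -0.3099, 0.0253]
ee_rot: [-180.0, 0.0, 160.0]
force: [-0.4, 0.2, -0.4]
finger_gap: 0.0192
finger_force: 30.9
```

>>> {"method": "carry_out", "body": {"steps": [{"grip": 1, "tx": 0, "ty": 0, "tz": 0.2, "turn": 0}, {"grip": 1, "tx": 0, "ty": 0.1, "tz": 0.35, "turn": -0.11}, {"grip": 1, "tx": 0, "ty": 0.3, "tz": 0.35, "turn": -0.22}, {"grip": 1, "tx": 0.01, "ty": 0.5, "tz": 0.35, "turn": -0.33}, {"grip": 1, "tx": 0.02, "ty": 0.68, "tz": 0.35, "turn": -0.44}, {"grip": 1, "tx": 0.034, "ty": 0.82, "tz": 0.35, "turn": -0.55}, {"grip": 1, "tx": 0.034, "ty": 0.904, "tz": 0.35, "turn": -0.66}, {"grip": 1, "tx": 0.034, "ty": 0.904, "tz": 0.35, "turn": -0.75}]}}

```text
t: 6.3
position: [0.5533, -0.0369, 0.1304]
ee_rot: [180.0, -0.0, 92.3]
force: [0.2, -0.2, -0.5]
finger_gap: 0.0189
finger_force: 30.9
```

>>> {"method": "carry_out", "body": {"steps": [{"grip": 1, "tx": 0, "ty": 0, "tz": -0.1, "turn": 0}, {"grip": 1, "tx": 0, "ty": 0, "tz": -0.2, "turn": 0}, {"grip": 1, "tx": 0, "ty": 0, "tz": -0.2, "turn": 0}, {"grip": 1, "tx": 0, "ty": 0, "tz": -0.2, "turn": 0}, {"grip": 1, "tx": 0, "ty": 0, "tz": -0.2, "turn": 0}, {"grip": 1, "tx": 0, "ty": 0, "tz": -0.2, "turn": 0}, {"grip": 1, "tx": 0, "ty": 0, "tz": -0.2, "turn": 0}, {"grip": 1, "tx": 0, "ty": 0, "tz": -0.2, "turn": 0}]}}

```text
t: 7.3
position: [0.5534, -0.0387, 0.0704]
ee_rot: [180.0, 0.0, 92.5]
force: [0.2, 0.6, -0.2]
finger_gap: 0.0194
finger_force: 30.9
```

```bash
python3 snap.py p1
```

```text
7.35 [ 0.55336451 -0.03874191  0.07036538] [1.79998874e+02 2.24586563e-03 9.24645432e+01] [ 0.40473661 -0.68973746 -0.81469855] 0.018726430690071256
[0.5488 0.0425 0.1945] [[0.999, 0.043, -0.0], [0.041, -0.949, 0.313], [0.013, -0.313, -0.95]] [302.66609986   0.         279.99692645]
```

View pics/p1.png

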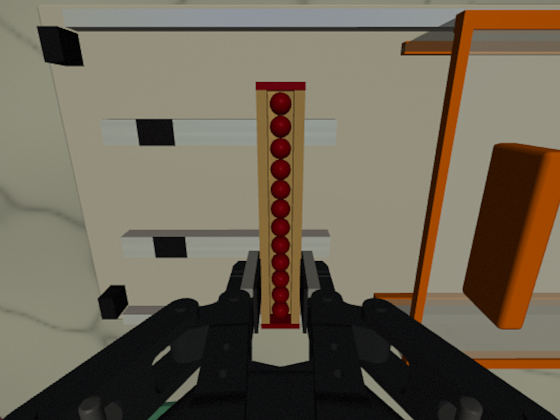

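The garnet is held straight above the far bands, its far end at (281, 86), nothing touching the cover. Lower, release and rise.

>>> {"method": "carry_out", "body": {"steps": [{"grip": 1, "tx": 0, "ty": 0, "tz": -0.05, "turn": 0}, {"grip": 1, "tx": 0, "ty": 0, "tz": -0.088, "turn": 0}, {"grip": 1, "tx": 0, "ty": 0, "tz": -0.088, "turn": 0}, {"grip": 1, "tx": 0, "ty": 0, "tz": -0.088, "turn": 0}, {"grip": 0.15, "tx": 0, "ty": 0, "tz": -0.088, "turn": 0}, {"grip": 0.15, "tx": 0, "ty": 0, "tz": -0.088, "turn": 0}, {"grip": 0.15, "tx": 0, "ty": 0, "tz": -0.088, "turn": 0}, {"grip": 0.15, "tx": 0, "ty": 0, "tz": -0.088, "turn": 0}]}}

```text
t: 8.35
position: [0.5534, -0.0387, 0.0439]
ee_rot: [-180.0, 0.0, 92.5]
force: [-0.6, 0.1, 0.9]
finger_gap: 0.0361
finger_force: 0.0
```

>>> {"method": "carry_out", "body": {"steps": [{"grip": 0.15, "tx": 0, "ty": 0, "tz": 0.2, "turn": 0}, {"grip": 0.15, "tx": 0, "ty": 0.05, "tz": 0.35, "turn": 0.11}, {"grip": 0.15, "tx": -0.05, "ty": 0.24, "tz": 0.35, "turn": 0.22}, {"grip": 0.15, "tx": -0.1, "ty": 0.44, "tz": 0.35, "turn": 0.33}, {"grip": 0.15, "tx": -0.15, "ty": 0.63, "tz": 0.35, "turn": 0.44}, {"grip": 0.15, "tx": -0.178, "ty": 0.82, "tz": 0.35, "turn": 0.55}, {"grip": 0.15, "tx": -0.178, "ty": 1, "tz": 0.35, "turn": 0.66}, {"grip": 0.15, "tx": -0.178, "ty": 1, "tz": 0.35, "turn": 0.77}]}}

```text
t: 9.35
position: [0.4992, 0.2645, 0.1488]
ee_rot: [180.0, -0.0, 162.3]
force: [0.6, 0.1, 0.4]
finger_gap: 0.0363
finger_force: 0.0
```

>>> {"method": "carry_out", "body": {"steps": [{"grip": 0.15, "tx": 0, "ty": 0.15, "tz": 0, "turn": 0.1}, {"grip": 0.15, "tx": 0, "ty": 0.232, "tz": -0.1, "turn": 0.157}, {"grip": 0.15, "tx": 0, "ty": 0.232, "tz": -0.25, "turn": 0.157}, {"grip": 0.15, "tx": 0, "ty": 0.232, "tz": -0.3, "turn": 0.157}, {"grip": 0.15, "tx": 0, "ty": 0.232, "tz": -0.3, "turn": 0.157}, {"grip": 0.15, "tx": 0, "ty": 0.232, "tz": -0.3, "turn": 0.157}, {"grip": 0.15, "tx": 0, "ty": 0.232, "tz": -0.3, "turn": 0.157}, {"grip": 0.15, "tx": 0, "ty": 0.232, "tz": -0.3, "turn": 0.157}]}}

```text
t: 10.35
position: [0.5003, 0.3309, 0.0597]
ee_rot: [180.0, 0.1, 175.9]
force: [0.1, -1.0, -0.3]
finger_gap: 0.0364
finger_force: 0.0
```

```bash
python3 snap.py g2; cat >> h.py <<'E'
import pickle
def slat(n,key,roi,z):
    f=pickle.load(open(n+".pkl","rb"));im=f["color"];b,g,r=[im[...,i].astype(int) for i in range(3)]
    m=((b-r>25)&(b-g>15)) if key=="blue" else ((r-g>25)&(r-b>25)&(g<r*.3))
    u0,v0,u1,v1=roi; mm=np.zeros(m.shape,np.uint8); mm[v0:v1,u0:u1]=m[v0:v1,u0:u1]
    mm=cv2.morphologyEx(mm,cv2.MORPH_OPEN,np.ones((2,2),np.uint8))
    q=np.argwhere(mm)[:,::-1]; w=p2w(f,q,z)[:,:2]; c=w.mean(0)
    e=np.linalg.eigh((w-c).T@(w-c))[1][:,1]; e*=np.sign(e[0]); nn=np.array([-e[1],e[0]])
    s=(w-c)@e; o=(w-c)@nn
    print(n,key,len(q),"px",q.min(0),q.max(0),"c",(c+e*(s.max()+s.min())/2+nn*(o.max()+o.min())/2).round(4),"len",np.ptp(s).round(4),"wid",np.ptp(o).round(4),"ang",np.degrees(np.arctan2(e[1],e[0])).round(2))
E
python3 - <<'E'
from h import *
slat("g2","red",(240,0,330,420),.018)
slat("p1","red",(245,70,315,340),.0631)
E
```

```text
10.4 [0.50018073 0.33090805 0.05949228] [1.79979229e+02 4.44107439e-02 1.75886458e+02] [-0.29408662  0.3672246  -0.73963612] 0.03622884219665029
[0.4184 0.3371 0.1837] [[0.072, 0.997, 0.002], [0.947, -0.069, 0.315], [0.314, -0.021, -0.949]] [302.66609986   0.         279.99692645]
g2 red 2293 px [262 148] [297 331] c [0.5006 0.3314] len 0.1212 wid 0.0191 ang -3.99
p1 red 3926 px [257  83] [305 328] c [ 0.5514 -0.0085] len 0.1199 wid 0.0195 ang -87.53
```

>>> {"method": "carry_out", "body": {"steps": [{"grip": 0.15, "tx": 0, "ty": 0, "tz": -0.06, "turn": 0}, {"grip": 0.15, "tx": 0, "ty": 0, "tz": -0.114, "turn": 0}, {"grip": 0.15, "tx": 0, "ty": 0, "tz": -0.114, "turn": 0}, {"grip": 1, "tx": 0, "ty": 0, "tz": -0.114, "turn": 0}, {"grip": 1, "tx": 0, "ty": 0, "tz": -0.114, "turn": 0}, {"grip": 1, "tx": 0, "ty": 0, "tz": -0.114, "turn": 0}, {"grip": 1, "tx": 0, "ty": 0, "tz": 0.08, "turn": 0}, {"grip": 1, "tx": 0, "ty": 0, "tz": 0.25, "turn": 0}]}}

```text
t: 11.4
position: [0.4998, 0.3308, 0.1354]
ee_rot: [-180.0, -0.0, 175.9]
force: [0.9, 0.1, 1.2]
finger_gap: 0.0193
finger_force: 29.9
```

>>> {"method": "carry_out", "body": {"steps": [{"grip": 1, "tx": 0, "ty": -0.1, "tz": 0.05, "turn": -0.11}, {"grip": 1, "tx": 0, "ty": -0.25, "tz": 0.05, "turn": -0.22}, {"grip": 1, "tx": -0.02, "ty": -0.4, "tz": 0.05, "turn": -0.33}, {"grip": 1, "tx": -0.04, "ty": -0.55, "tz": 0.05, "turn": -0.44}, {"grip": 1, "tx": -0.061, "ty": -0.7, "tz": 0.05, "turn": -0.55}, {"grip": 1, "tx": -0.061, "ty": -0.85, "tz": 0.05, "turn": -0.66}, {"grip": 1, "tx": -0.061, "ty": -1, "tz": 0.05, "turn": -0.77}, {"grip": 1, "tx": -0.061, "ty": -1, "tz": 0.05, "turn": -0.88}]}}

```text
t: 12.4
position: [0.4816, 0.0284, 0.149]
ee_rot: [180.0, 0.0, 96.2]
force: [0.4, -0.2, -0.4]
finger_gap: 0.0194
finger_force: 29.9
```

>>> {"method": "carry_out", "body": {"steps": [{"grip": 1, "tx": 0, "ty": -0.08, "tz": 0, "turn": -0.047}, {"grip": 1, "tx": 0, "ty": -0.131, "tz": 0, "turn": -0.047}, {"grip": 1, "tx": 0, "ty": -0.131, "tz": -0.1, "turn": -0.047}, {"grip": 1, "tx": 0, "ty": -0.131, "tz": -0.2, "turn": -0.047}, {"grip": 1, "tx": 0, "ty": -0.131, "tz": -0.25, "turn": -0.047}, {"grip": 1, "tx": 0, "ty": -0.131, "tz": -0.25, "turn": -0.047}, {"grip": 1, "tx": 0, "ty": -0.131, "tz": -0.25, "turn": -0.047}, {"grip": 1, "tx": 0, "ty": -0.131, "tz": -0.25, "turn": -0.047}]}}

```text
t: 13.4
position: [0.4821, -0.0085, 0.0748]
ee_rot: [179.9, 0.0, 92.5]
force: [0.2, 0.0, -0.3]
finger_gap: 0.0192
finger_force: 29.9
```

```bash
python3 snap.py p2; python3 - <<'E'
from h import *
slat("p2","red",(245,40,315,340),.0747-.0213+.014)
slat("p2","red",(325,40,420,340),.036)
f=pickle.load(open("p2.pkl","rb"))
for o in blobs(f,f["color"].max(2)<50,.022,(0,60,420,260),60):print(o)
E
```

```text
13.45 [ 0.48202089 -0.00845969  0.07465417] [1.79935085e+02 1.58381252e-02 9.24788082e+01] [ 0.57655911  0.06673    -0.75819157] 0.019029368954671416
[0.4774 0.0727 0.1989] [[0.999, 0.043, 0.001], [0.041, -0.949, 0.314], [0.015, -0.313, -0.95]] [302.66609986   0.         279.99692645]
p2 red 2957 px [259 159] [303 340] c [0.481  0.0025] len 0.0971 wid 0.0194 ang -87.5
p2 red 1927 px [384 151] [420 303] c [0.5474 0.0051] len 0.0958 wid 0.0183 ang -86.97
(np.int32(690), array([201.7, 113.4]), array([0.434, 0.067], dtype=float32), (0.4341, 0.0669), [0.0129, 0.0155], np.float32(91.7))
(np.int32(750), array([381.4, 203.3]), array([0.5422, 0.0182], dtype=float32), (0.5422, 0.016), [0.0045, 0.0707], np.float32(92.4))
(np.int32(428), array([409.7, 207.9]), array([0.5601, 0.0161], dtype=float32), (0.5601, 0.0139), [0.0031, 0.0649], np.float32(92.3))
```

View pics/p2.png

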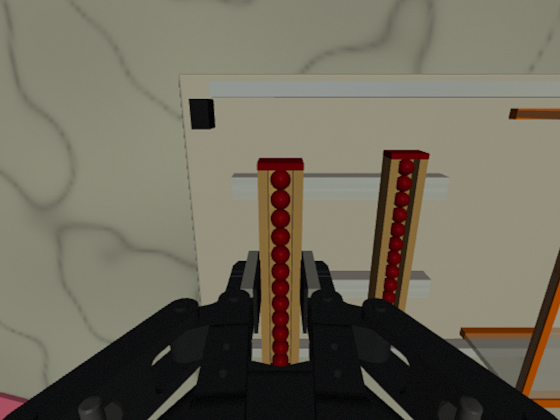

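The second garnet hangs centred over the near bands (281, 160), and the first lies on the far bands (406, 155) at the right angle. Place and release.

>>> {"method": "carry_out", "body": {"steps": [{"grip": 1, "tx": 0, "ty": 0, "tz": -0.06, "turn": 0}, {"grip": 1, "tx": 0, "ty": 0, "tz": -0.103, "turn": 0}, {"grip": 1, "tx": 0, "ty": 0, "tz": -0.103, "turn": 0}, {"grip": 1, "tx": 0, "ty": 0, "tz": -0.103, "turn": 0}, {"grip": 0.15, "tx": 0, "ty": 0, "tz": -0.103, "turn": 0}, {"grip": 0.15, "tx": 0, "ty": 0, "tz": -0.103, "turn": 0}, {"grip": 0.15, "tx": 0, "ty": 0, "tz": -0.103, "turn": 0}, {"grip": 0.15, "tx": 0, "ty": 0, "tz": -0.08, "turn": 0}]}}

```text
t: 14.45
position: [0.4814, -0.0084, 0.0498]
ee_rot: [-179.9, -0.0, 92.5]
force: [-0.0, 0.9, 0.3]
finger_gap: 0.0361
finger_force: 0.0
```

>>> {"method": "carry_out", "body": {"steps": [{"grip": 0.15, "tx": 0, "ty": 0, "tz": 0.2, "turn": 0}, {"grip": 0.15, "tx": -0.05, "ty": 0, "tz": 0.4, "turn": 0.1}, {"grip": 0.15, "tx": -0.1, "ty": 0, "tz": 0.6, "turn": 0.2}, {"grip": 0.15, "tx": -0.1, "ty": 0, "tz": 0.65, "turn": 0.3}, {"grip": 0.15, "tx": -0.1, "ty": 0, "tz": 0.65, "turn": 0.4}, {"grip": 0.15, "tx": -0.1, "ty": 0, "tz": 0.65, "turn": 0.5}, {"grip": 0.15, "tx": -0.1, "ty": 0, "tz": 0.65, "turn": 0.6}, {"grip": 0.15, "tx": -0.1, "ty": 0, "tz": 0.65, "turn": 0.7}]}}

```text
t: 15.45
position: [0.4515, -0.0084, 0.2454]
ee_rot: [-180.0, 0.0, 155.8]
force: [-0.1, -1.0, -0.4]
finger_gap: 0.0365
finger_force: 0.0
```

```bash
python3 snap.py c1; python3 - <<'E'
from h import *
f=pickle.load(open("c1.pkl","rb"));im=f["color"]
b,g,r=[im[...,i].astype(int) for i in range(3)]
m=((r-g>25)&(r-b>25)&(g<r*.35))
for o in blobs(f,cv2.dilate(m.astype(np.uint8),np.ones((3,3))),.036,(0,0,560,300),60):print(o)
for o in blobs(f,im.max(2)<50,.026,(0,0,560,260),60):print(o)
E
```

```text
15.5 [ 0.45154411 -0.00839888  0.24539342] [-1.79999920e+02  2.74731813e-02  1.56237270e+02] [ 0.10379705 -0.64159315  0.39678283] 0.035964323255638024
[0.3767 0.0253 0.3694] [[0.411, 0.912, 0.001], [0.865, -0.39, 0.314], [0.287, -0.128, -0.949]] [302.66609986   0.         279.99692645]
(np.int32(953), array([288.8, 204.3]), array([ 0.4796, -0.0101], dtype=float32), (0.4787, -0.0105), [0.0254, 0.1219], np.float32(92.1))
(np.int32(822), array([314.2, 252.5]), array([ 0.5491, -0.0067], dtype=float32), (0.5479, -0.0079), [0.0259, 0.1224], np.float32(92.1))
(np.int32(98), array([381.2, 294.1]), array([0.6393, 0.0499], dtype=float32), (0.6396, 0.0481), [0.0054, 0.0391], np.float32(91.2))
(np.int32(776), array([508.1, 121.3]), array([0.4948, 0.2466], dtype=float32), (0.4984, 0.2462), [0.0079, 0.1167], np.float32(174.1))
(np.int32(270), array([524.7, 117.7]), array([0.4984, 0.2639], dtype=float32), (0.5017, 0.2631), [0.0052, 0.1098], np.float32(173.9))
(np.int32(149), array([333.9, 138.1]), array([0.4324, 0.0664], dtype=float32), (0.4323, 0.0665), [0.011, 0.0159], np.float32(88.5))
(np.int32(127), array([287.2, 195. ]), array([ 0.4713, -0.0081], dtype=float32), (0.4715, -0.0108), [0.0018, 0.1191], np.float32(92.3))
(np.int32(145), array([215.2, 197.4]), array([ 0.439 , -0.0866], dtype=float32), (0.439, -0.0865), [0.0111, 0.0198], np.float32(97.5))
(np.int32(230), array([556.2, 243.7]), array([0.6672, 0.2728], dtype=float32), (0.663, 0.2719), [0.0098, 0.0541], np.float32(167.9))
(np.int32(242), array([314.9, 242.5]), array([ 0.5417, -0.0013], dtype=float32), (0.5418, -0.0025), [0.0045, 0.1067], np.float32(92.2))
(np.int32(114), array([322.6, 255.3]), array([0.5621, 0.0011], dtype=float32), (0.5607, 0.0021), [0.014, 0.0222], np.float32(75.2))
(np.int32(97), array([237.6, 256. ]), array([ 0.519 , -0.0971], dtype=float32), (0.5182, -0.0972), [0.0098, 0.0191], np.float32(71.4))
```

View pics/c1.png

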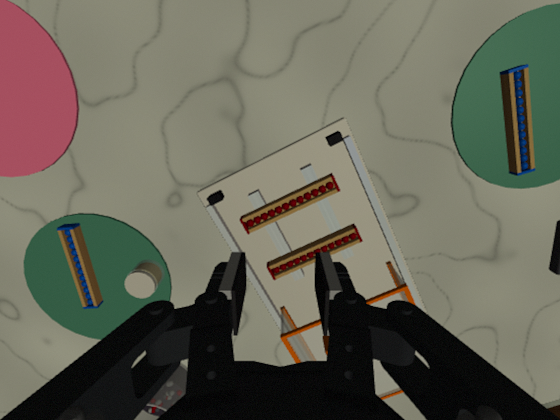

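Both garnets lie across the runners (290, 204) and (314, 252). To check centring without more pictures, I'll fit a slat box to its silhouette.

```bash
cat >> h.py <<'E'
from scipy.optimize import minimize
O=np.array([.5168,-.0071]);YAW=2.5
def stand(x,y):
    c,s=np.cos(np.radians(YAW)),np.sin(np.radians(YAW)); return O+[c*x-s*y,s*x+c*y]
def fit(n,x,y,a,z0,others=None,S=4,show=True):
    f=pickle.load(open(n+".pkl","rb")) if isinstance(n,str) else n
    im=cv2.GaussianBlur(f["color"],(0,0),.7).astype(int)
    loc=np.array([(i*.06,j*.01,k*.014) for i in(-1,1) for j in(-1,1) for k in(0,1)])
    def hull(p,grow=0):
        c,s=np.cos(p[2]),np.sin(p[2]); L=loc*(1+grow*np.array([.25,1.5,0]))
        X=np.c_[p[0]+c*L[:,0]-s*L[:,1],p[1]+s*L[:,0]+c*L[:,1],z0+L[:,2]]
        return cv2.convexHull(w2p(f,X).astype(np.float32))
    p0=np.array([x,y,np.radians(a)]); h0=hull(p0,1)
    u0,v0=np.floor(h0.min((0,1))).astype(int)-2; u1,v1=np.ceil(h0.max((0,1))).astype(int)+2
    u0=max(u0,0);v0=max(v0,0);sub=im[v0:v1,u0:u1]
    rb=sub.max(2)-sub.min(2); wood=(rb>.38*sub.max(2)).astype(np.float32)
    wood=cv2.morphologyEx(wood,cv2.MORPH_CLOSE,np.ones((3,3)))
    roi=np.zeros(wood.shape,np.float32);cv2.fillConvexPoly(roi,np.int32((h0.reshape(-1,2)-[u0,v0])),1)
    def cost(q):
        p=p0+np.array(q)*[.001,.001,.01]; h=((hull(p).reshape(-1,2)-[u0,v0]+.5)*S)
        M=np.zeros((wood.shape[0]*S,wood.shape[1]*S),np.uint8); cv2.fillConvexPoly(M,np.int32(np.round(h*16)),255,cv2.LINE_AA,4)
        M=cv2.resize(M,wood.shape[::-1],interpolation=cv2.INTER_AREA)/255.
        return (np.abs(M-wood)*roi).sum()/wood.sum()
    b=min((minimize(cost,s,method="Nelder-Mead",options=dict(initial_simplex=np.array(s)+3*np.vstack([np.zeros(3),np.eye(3)]))) for s in([0,0,0],[2,2,0],[-2,-2,0])),key=lambda o:o.fun)
    p=p0+b.x*[.001,.001,.01]; return p[:2].round(4),np.degrees(p[2]).round(2),"cost",round(b.fun,3),"woodpx",int(wood.sum())
E
python3 - <<'E'
from h import *
for n,x in(("c1",-.035),("c1",.035)):
    t=stand(x,0);print(n,t.round(4),fit(n,*t,92.5,.022))
print("pad_b blue",fit("wb",.4537,-.3004,-19.9,.004)); print("pad_b red",fit("wb",.5124,-.298,-19.9,.004))
print("pad_a blue",fit("wa",.503,.2654,-6,.004)); print("g2 red",fit("g2",.5006,.3314,-4,.004)); print("wa red",fit("wa",.5006,.3314,-4,.004))
E
```

```text
c1 [ 0.4818 -0.0086] (array([ 0.4809, -0.0102]), np.float64(92.37), 'cost', np.float64(0.052), 'woodpx', 2828)
c1 [ 0.5518 -0.0056] (array([ 0.551 , -0.0077]), np.float64(92.5), 'cost', np.float64(0.082), 'woodpx', 2577)
pad_b blue (array([ 0.446, -0.295]), np.float64(-19.06), 'cost', np.float64(0.553), 'woodpx', 5964)
pad_b red (array([ 0.4978, -0.2931]), np.float64(-36.18), 'cost', np.float64(0.524), 'woodpx', 5153)
pad_a blue (array([0.486 , 0.2658]), np.float64(10.42), 'cost', np.float64(0.535), 'woodpx', 5640)
g2 red (array([0.4858, 0.3403]), np.float64(-1.72), 'cost', np.float64(0.585), 'woodpx', 20684)
wa red (array([0.4842, 0.3325]), np.float64(-20.04), 'cost', np.float64(0.534), 'woodpx', 5817)
```

Garnets are within about 2 mm of ideal, parallel and flat, with the residual mostly calibration bias, so I accept them. Next: the pad_a blue.

>>> {"method": "carry_out", "body": {"steps": [{"grip": 0.15, "tx": 0.04, "ty": 0.19, "tz": 0, "turn": 0.1}, {"grip": 0.15, "tx": 0.08, "ty": 0.38, "tz": 0, "turn": 0.205}, {"grip": 0.15, "tx": 0.12, "ty": 0.57, "tz": -0.05, "turn": 0.205}, {"grip": 0.15, "tx": 0.16, "ty": 0.75, "tz": -0.1, "turn": 0.205}, {"grip": 0.15, "tx": 0.171, "ty": 0.913, "tz": -0.2, "turn": 0.205}, {"grip": 0.15, "tx": 0.171, "ty": 0.913, "tz": -0.4, "turn": 0.205}, {"grip": 0.15, "tx": 0.171, "ty": 0.913, "tz": -0.55, "turn": 0.205}, {"grip": 0.15, "tx": 0.171, "ty": 0.913, "tz": -0.617, "turn": 0.205}]}}

```text
t: 16.5
position: [0.5018, 0.2653, 0.0573]
ee_rot: [-179.9, -0.2, 173.8]
force: [0.1, 0.3, 1.1]
finger_gap: 0.0361
finger_force: 0.0
```

```bash
python3 snap.py g3; python3 - <<'E'
from h import *
slat("g3","blue",(235,0,330,420),.018)
E
```

```text
16.55 [0.50136006 0.26498843 0.05586706] [-179.87077669   -0.24621312  173.77080612] [-2.56129664 -0.95251818 -4.03726821] 0.036155577523178786
[0.4207 0.2746 0.1816] [[0.109, 0.994, -0.0], [0.945, -0.103, 0.311], [0.309, -0.034, -0.95]] [302.66609986   0.         279.99692645]
g3 blue 2496 px [261 152] [298 337] c [0.5042 0.2656] len 0.122 wid 0.0201 ang -5.88
```

>>> {"method": "carry_out", "body": {"steps": [{"grip": 0.15, "tx": 0.003, "ty": 0, "tz": -0.06, "turn": 0}, {"grip": 0.15, "tx": 0.003, "ty": 0, "tz": -0.114, "turn": 0}, {"grip": 0.15, "tx": 0.003, "ty": 0, "tz": -0.114, "turn": 0}, {"grip": 0.15, "tx": 0.003, "ty": 0, "tz": -0.114, "turn": 0}, {"grip": 1, "tx": 0.003, "ty": 0, "tz": -0.114, "turn": 0}, {"grip": 1, "tx": 0.003, "ty": 0, "tz": -0.114, "turn": 0}, {"grip": 1, "tx": 0.003, "ty": 0, "tz": -0.114, "turn": 0}, {"grip": 1, "tx": 0.003, "ty": 0, "tz": -0.114, "turn": 0}]}}

```text
t: 17.55
position: [0.5042, 0.2656, 0.0264]
ee_rot: [180.0, 0.1, 173.9]
force: [-0.7, -0.3, 6.2]
finger_gap: 0.0193
finger_force: 30.1
```

>>> {"method": "carry_out", "body": {"steps": [{"grip": 1, "tx": 0, "ty": 0, "tz": 0.2, "turn": 0}, {"grip": 1, "tx": 0, "ty": 0, "tz": 0.35, "turn": 0}, {"grip": 1, "tx": 0.01, "ty": -0.15, "tz": 0.35, "turn": 0.05}, {"grip": 1, "tx": 0.02, "ty": -0.33, "tz": 0.35, "turn": 0.095}, {"grip": 1, "tx": 0.039, "ty": -0.52, "tz": 0.35, "turn": 0.095}, {"grip": 1, "tx": 0.039, "ty": -0.68, "tz": 0.35, "turn": 0.095}, {"grip": 1, "tx": 0.039, "ty": -0.79, "tz": 0.3, "turn": 0.095}, {"grip": 1, "tx": 0.039, "ty": -0.79, "tz": 0.25, "turn": 0.095}]}}

```text
t: 18.55
position: [0.5157, 0.0266, 0.1005]
ee_rot: [-180.0, 0.0, -177.7]
force: [0.3, 0.7, -0.5]
finger_gap: 0.0196
finger_force: 29.6
```

```bash
python3 snap.py p3; python3 - <<'E'
from h import *
s=pickle.load(open("p3.pkl","rb"))
slat("p3","blue",(235,0,330,420),.0938-.0224+.014)
print(fit("p3",.5158,.0287,2.5,.0714))
E
```

```text
18.6 [0.51477628 0.02782403 0.0983848 ] [ 1.79983552e+02 -1.05141860e-01 -1.77649253e+02] [-0.23231745  1.15745475 -3.41090812] 0.019350225893009287
[0.4337 0.0238 0.2245] [[-0.04, 0.999, 0.001], [0.948, 0.038, 0.315], [0.315, 0.013, -0.949]] [302.66609986   0.         279.99692645]
p3 blue 3426 px [258 156] [304 366] c [0.5171 0.0278] len 0.1232 wid 0.0213 ang 2.3
(array([0.5171, 0.0272]), np.float64(2.26), 'cost', np.float64(0.185), 'woodpx', 10605)
```

>>> {"method": "carry_out", "body": {"steps": [{"grip": 1, "tx": 0, "ty": 0, "tz": 0, "turn": 0}, {"grip": 1, "tx": 0, "ty": 0, "tz": -0.06, "turn": 0}, {"grip": 1, "tx": 0, "ty": 0, "tz": -0.11, "turn": 0}, {"grip": 1, "tx": 0, "ty": 0, "tz": -0.135, "turn": 0}, {"grip": 1, "tx": 0, "ty": 0, "tz": -0.135, "turn": 0}, {"grip": 1, "tx": 0, "ty": 0, "tz": -0.135, "turn": 0}, {"grip": 1, "tx": 0, "ty": 0, "tz": -0.135, "turn": 0}, {"grip": 1, "tx": 0, "ty": 0, "tz": -0.135, "turn": 0}]}}

```text
t: 19.6
position: [0.5157, 0.0284, 0.0604]
ee_rot: [-180.0, 0.0, -177.5]
force: [0.3, 0.3, -0.1]
finger_gap: 0.0193
finger_force: 29.6
```

>>> {"method": "carry_out", "body": {"steps": [{"grip": 1, "tx": 0, "ty": 0, "tz": -0.008, "turn": 0}, {"grip": 1, "tx": 0, "ty": 0, "tz": -0.008, "turn": 0}, {"grip": 1, "tx": 0, "ty": 0, "tz": -0.008, "turn": 0}, {"grip": 0.5, "tx": 0, "ty": 0, "tz": -0.008, "turn": 0}, {"grip": 0.3, "tx": 0, "ty": 0, "tz": -0.008, "turn": 0}, {"grip": 0.3, "tx": 0, "ty": 0, "tz": -0.008, "turn": 0}, {"grip": 0.3, "tx": 0, "ty": 0, "tz": 0.05, "turn": 0}, {"grip": 0.3, "tx": 0, "ty": 0, "tz": 0.2, "turn": 0}]}}

```text
t: 20.6
position: [0.5146, 0.0285, 0.1203]
ee_rot: [180.0, -0.2, -177.5]
force: [0.9, 0.3, 0.1]
finger_gap: 0.0303
finger_force: 0.0
```

>>> {"method": "carry_out", "body": {"steps": [{"grip": 0.15, "tx": 0, "ty": -0.05, "tz": 0.15, "turn": 0}, {"grip": 0.15, "tx": -0.03, "ty": -0.22, "tz": 0.2, "turn": -0.05}, {"grip": 0.15, "tx": -0.06, "ty": -0.4, "tz": 0.2, "turn": -0.1}, {"grip": 0.15, "tx": -0.1, "ty": -0.59, "tz": 0.15, "turn": -0.15}, {"grip": 0.15, "tx": -0.14, "ty": -0.78, "tz": 0.1, "turn": -0.2}, {"grip": 0.15, "tx": -0.18, "ty": -0.93, "tz": 0.05, "turn": -0.249}, {"grip": 0.15, "tx": -0.207, "ty": -1, "tz": 0, "turn": -0.249}, {"grip": 0.15, "tx": -0.207, "ty": -1, "tz": 0, "turn": -0.249}]}}

```text
t: 21.6
position: [0.4526, -0.2725, 0.1201]
ee_rot: [180.0, -0.1, 159.9]
force: [0.1, 0.4, 0.3]
finger_gap: 0.0364
finger_force: 0.0
```

>>> {"method": "carry_out", "body": {"steps": [{"grip": 0.15, "tx": 0, "ty": -0.096, "tz": 0, "turn": 0}, {"grip": 0.15, "tx": 0, "ty": -0.096, "tz": -0.1, "turn": 0}, {"grip": 0.15, "tx": 0, "ty": -0.096, "tz": -0.2, "turn": 0}, {"grip": 0.15, "tx": 0, "ty": -0.096, "tz": -0.2, "turn": 0}, {"grip": 0.15, "tx": 0, "ty": -0.096, "tz": -0.2, "turn": 0}, {"grip": 0.15, "tx": 0, "ty": -0.096, "tz": -0.2, "turn": 0}, {"grip": 0.15, "tx": 0, "ty": -0.096, "tz": -0.2, "turn": 0}, {"grip": 0.15, "tx": 0, "ty": -0.096, "tz": -0.2, "turn": 0}]}}

```text
t: 22.6
position: [0.4536, -0.3004, 0.0605]
ee_rot: [-180.0, 0.0, 160.1]
force: [0.1, 0.4, -0.4]
finger_gap: 0.0363
finger_force: 0.0
```

```bash
python3 snap.py g4; python3 - <<'E'
from h import *
slat("g4","blue",(225,0,340,420),.018)
E
```

```text
22.65 [ 0.45346154 -0.30038031  0.06030484] [-1.79987540e+02  1.20287132e-02  1.60053861e+02] [ 0.22974854  0.06946875 -0.09897762] 0.036151528903829035
[ 0.3764 -0.2723  0.1845] [[0.341, 0.94, 0.001], [0.892, -0.324, 0.314], [0.296, -0.107, -0.949]] [302.66609986   0.         279.99692645]
g4 blue 2455 px [262 147] [299 331] c [ 0.454  -0.2999] len 0.1222 wid 0.0203 ang -19.8
```

>>> {"method": "carry_out", "body": {"steps": [{"grip": 0.15, "tx": 0, "ty": 0, "tz": -0.06, "turn": 0}, {"grip": 0.15, "tx": 0, "ty": 0, "tz": -0.115, "turn": 0}, {"grip": 0.15, "tx": 0, "ty": 0, "tz": -0.115, "turn": 0}, {"grip": 0.15, "tx": 0, "ty": 0, "tz": -0.115, "turn": 0}, {"grip": 1, "tx": 0, "ty": 0, "tz": -0.115, "turn": 0}, {"grip": 1, "tx": 0, "ty": 0, "tz": -0.115, "turn": 0}, {"grip": 1, "tx": 0, "ty": 0, "tz": -0.115, "turn": 0}, {"grip": 1, "tx": 0, "ty": 0, "tz": -0.115, "turn": 0}]}}

```text
t: 23.65
position: [0.4536, -0.3005, 0.026]
ee_rot: [-180.0, 0.0, 160.1]
force: [-1.1, -0.1, 6.1]
finger_gap: 0.0189
finger_force: 30.1
```

>>> {"method": "carry_out", "body": {"steps": [{"grip": 1, "tx": 0, "ty": 0, "tz": 0.2, "turn": 0}, {"grip": 1, "tx": 0, "ty": 0.03, "tz": 0.36, "turn": 0}, {"grip": 1, "tx": 0.03, "ty": 0.2, "tz": 0.36, "turn": 0.08}, {"grip": 1, "tx": 0.08, "ty": 0.38, "tz": 0.36, "turn": 0.16}, {"grip": 1, "tx": 0.13, "ty": 0.56, "tz": 0.36, "turn": 0.249}, {"grip": 1, "tx": 0.18, "ty": 0.72, "tz": 0.36, "turn": 0.249}, {"grip": 1, "tx": 0.217, "ty": 0.864, "tz": 0.3, "turn": 0.249}, {"grip": 1, "tx": 0.217, "ty": 0.864, "tz": 0.25, "turn": 0.249}]}}

```text
t: 24.65
position: [0.5188, -0.0386, 0.1]
ee_rot: [180.0, 0.0, -177.3]
force: [-0.2, -0.5, -1.3]
finger_gap: 0.019
finger_force: 29.7
```

>>> {"method": "carry_out", "body": {"steps": [{"grip": 1, "tx": 0, "ty": 0, "tz": 0, "turn": 0}, {"grip": 1, "tx": 0, "ty": 0, "tz": -0.06, "turn": 0}, {"grip": 1, "tx": 0, "ty": 0, "tz": -0.11, "turn": 0}, {"grip": 1, "tx": 0, "ty": 0, "tz": -0.13, "turn": 0}, {"grip": 1, "tx": 0, "ty": 0, "tz": -0.13, "turn": 0}, {"grip": 1, "tx": 0, "ty": 0, "tz": -0.13, "turn": 0}, {"grip": 1, "tx": 0, "ty": 0, "tz": -0.13, "turn": 0}, {"grip": 1, "tx": 0, "ty": 0, "tz": -0.13, "turn": 0}]}}

```text
t: 25.65
position: [0.5187, -0.0411, 0.0619]
ee_rot: [-180.0, 0.0, -177.5]
force: [-0.1, 0.2, 0.4]
finger_gap: 0.0191
finger_force: 29.7
```

```bash
python3 snap.py p4; python3 - <<'E'
from h import *
slat("p4","blue",(240,0,320,420),.0605-.022+.014)
slat("p4","blue",(400,0,560,420),.05)
E
```

```text
25.7 [ 0.51859732 -0.04109173  0.06175205] [-1.79988716e+02  1.40931854e-02 -1.77530434e+02] [ 0.06745388 -0.540903   -0.19520064] 0.01930352236668163
[ 0.4368 -0.0441  0.1859] [[-0.043, 0.999, 0.001], [0.948, 0.04, 0.315], [0.314, 0.015, -0.949]] [302.66609986   0.         279.99692645]
p4 blue 3450 px [258 156] [304 366] c [ 0.5166 -0.04  ] len 0.1181 wid 0.0204 ang 2.58
p4 blue 2787 px [401 155] [459 365] c [0.5146 0.0283] len 0.1203 wid 0.0256 ang 3.36
```

>>> {"method": "carry_out", "body": {"steps": [{"grip": 1, "tx": 0, "ty": 0, "tz": -0.011, "turn": 0}, {"grip": 1, "tx": 0, "ty": 0, "tz": -0.011, "turn": 0}, {"grip": 1, "tx": 0, "ty": 0, "tz": -0.011, "turn": 0}, {"grip": 0.5, "tx": 0, "ty": 0, "tz": -0.011, "turn": 0}, {"grip": 0.3, "tx": 0, "ty": 0, "tz": -0.011, "turn": 0}, {"grip": 0.3, "tx": 0, "ty": 0, "tz": -0.011, "turn": 0}, {"grip": 0.3, "tx": 0, "ty": 0, "tz": 0.05, "turn": 0}, {"grip": 0.3, "tx": 0, "ty": 0, "tz": 0.2, "turn": 0}]}}

```text
t: 26.7
position: [0.5175, -0.0409, 0.1207]
ee_rot: [179.9, -0.2, -177.5]
force: [0.7, 0.8, 0.1]
finger_gap: 0.0299
finger_force: 0.0
```

>>> {"method": "carry_out", "body": {"steps": [{"grip": -0.3, "tx": -0.1, "ty": 0.1, "tz": 0.15, "turn": 0}, {"grip": -0.3, "tx": -0.2, "ty": 0.113, "tz": 0.3, "turn": 0}, {"grip": -0.3, "tx": -0.2, "ty": 0.113, "tz": 0.43, "turn": 0}, {"grip": -0.3, "tx": -0.2, "ty": 0.113, "tz": 0.43, "turn": 0}, {"grip": -0.3, "tx": -0.2, "ty": 0.113, "tz": 0.43, "turn": 0}, {"grip": -0.3, "tx": -0.2, "ty": 0.113, "tz": 0.43, "turn": 0}, {"grip": -0.3, "tx": -0.2, "ty": 0.113, "tz": 0.43, "turn": 0}, {"grip": -0.3, "tx": -0.2, "ty": 0.113, "tz": 0.43, "turn": 0}]}}

```text
t: 27.7
position: [0.4585, -0.0073, 0.2502]
ee_rot: [180.0, -0.0, -177.5]
force: [-0.3, 1.1, 0.3]
finger_gap: 0.0556
finger_force: 0.0
```

```bash
python3 snap.py c2; python3 - <<'E'
from h import *
for y in(.035,-.035):
    t=stand(0,y);print(t.round(4),fit("c2",*t,2.5,.036))
f=pickle.load(open("c2.pkl","rb"))
for x in(-.035,.035):
    t=stand(x,0);print(t.round(4),fit("c2",*t,92.5,.022))
im=f["color"]
for o in blobs(f,im.max(2)<50,.026,(0,0,560,230),60):print(o)
for o in blobs(f,masks(im)["red"],.097,(220,270,340,400),150):print(o)
cv2.imwrite("pics/c2z.png",cv2.resize(im[100:400,120:440],None,fx=1.85,fy=1.85,interpolation=cv2.INTER_CUBIC))
E
```

```text
27.75 [ 0.45851012 -0.00721875  0.25030566] [ 1.79998487e+02 -2.82893219e-02 -1.77536148e+02] [ 0.21321103 -0.03354114 -0.91435927] 0.05526358737623943
[ 0.3768 -0.0102  0.3743] [[-0.043, 0.999, 0.001], [0.949, 0.04, 0.314], [0.313, 0.015, -0.95]] [302.66609986   0.         279.99692645]
[0.5153 0.0279] (array([0.516 , 0.0293]), np.float64(2.23), 'cost', np.float64(0.336), 'woodpx', 2637)
[ 0.5183 -0.0421] (array([ 0.519 , -0.0405]), np.float64(2.56), 'cost', np.float64(0.353), 'woodpx', 2723)
[ 0.4818 -0.0086] (array([ 0.4808, -0.0102]), np.float64(92.27), 'cost', np.float64(0.308), 'woodpx', 2719)
[ 0.5518 -0.0056] (array([ 0.5509, -0.0078]), np.float64(92.13), 'cost', np.float64(0.322), 'woodpx', 2704)
(np.int32(143), array([210.5, 160.1]), array([ 0.4391, -0.0874], dtype=float32), (0.4396, -0.0873), [0.0104, 0.018], np.float32(97.4))
(np.int32(139), array([343.3, 160.1]), array([0.4326, 0.0658], dtype=float32), (0.4337, 0.0661), [0.0116, 0.0179], np.float32(85.6))
(np.int32(681), array([286. , 325.9]), array([0.6081, 0.007 ], dtype=float32), (0.6328, 0.0027), [0.0773, 0.1346], np.float32(81.7))
(np.int32(1299), array([277.2, 341.7]), array([ 0.6299, -0.0022], dtype=float32), (0.6298, -0.0024), [0.0294, 0.0688], np.float32(92.6))
```

View pics/c2z.png

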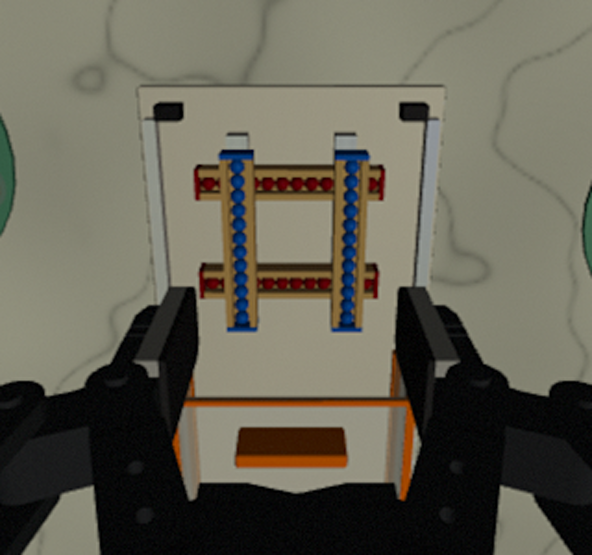

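The picture shows the finished tower: blues at (238, 240) and (350, 240) over the runners, garnets across beneath, all bead side up. The cover fin is at (291, 447). Measured fin centre is about (0.640, −0.002), so the cover is parked at 173 mm, within its range. Next I'll pinch the fin.

>>> {"method": "carry_out", "body": {"steps": [{"grip": 0.1, "tx": 0.08, "ty": 0, "tz": 0, "turn": -0.11}, {"grip": 0.1, "tx": 0.18, "ty": 0, "tz": 0, "turn": -0.22}, {"grip": 0.1, "tx": 0.28, "ty": 0, "tz": 0, "turn": -0.33}, {"grip": 0.1, "tx": 0.38, "ty": 0, "tz": 0, "turn": -0.44}, {"grip": 0.1, "tx": 0.48, "ty": 0.018, "tz": 0, "turn": -0.55}, {"grip": 0.1, "tx": 0.55, "ty": 0.018, "tz": 0, "turn": -0.66}, {"grip": 0.1, "tx": 0.605, "ty": 0.018, "tz": 0, "turn": -0.77}, {"grip": 0.1, "tx": 0.605, "ty": 0.018, "tz": 0, "turn": -0.88}]}}

```text
t: 28.75
position: [0.6408, -0.0018, 0.2497]
ee_rot: [-179.9, -0.0, 102.9]
force: [-0.3, -0.3, 0.5]
finger_gap: 0.0387
finger_force: 0.0
```

>>> {"method": "carry_out", "body": {"steps": [{"grip": 0.1, "tx": 0, "ty": 0, "tz": 0, "turn": -0.1}, {"grip": 0.1, "tx": 0, "ty": 0, "tz": -0.15, "turn": -0.12}, {"grip": 0.1, "tx": 0, "ty": 0, "tz": -0.3, "turn": -0.12}, {"grip": 0.1, "tx": 0, "ty": 0, "tz": -0.35, "turn": -0.12}, {"grip": 0.1, "tx": 0, "ty": 0, "tz": -0.35, "turn": -0.12}, {"grip": 0.1, "tx": 0, "ty": 0, "tz": -0.35, "turn": -0.12}, {"grip": 0.1, "tx": 0, "ty": 0, "tz": -0.35, "turn": -0.12}, {"grip": 0.1, "tx": 0, "ty": 0, "tz": -0.35, "turn": -0.12}]}}

```text
t: 29.75
position: [0.6403, -0.0018, 0.1464]
ee_rot: [179.9, 0.0, 92.5]
force: [-0.1, 0.2, 0.6]
finger_gap: 0.0383
finger_force: 0.0
```

```bash
python3 snap.py f1; python3 - <<'E'
from h import *
f=pickle.load(open("f1.pkl","rb"));im=f["color"]
b,g,r=[im[...,i].astype(int) for i in range(3)]
for t in(40,90):
  for o in blobs(f,(r-b>t)&(r>g*1.5),.097,(200,100,360,420),150):print(t,o)
E
```

```text
29.8 [ 0.64017783 -0.00182146  0.14615793] [1.79963655e+02 6.02396765e-03 9.24670075e+01] [ 0.19509246 -0.24257961  0.29259082] 0.03841161744800138
[0.6356 0.0793 0.2705] [[0.999, 0.043, 0.001], [0.04, -0.949, 0.313], [0.014, -0.313, -0.95]] [302.66609986   0.         279.99692645]
40 (np.int32(2774), array([278.1, 190. ]), array([0.6364, 0.0273], dtype=float32), (0.6504, 0.0087), [0.0637, 0.1406], np.float32(87.0))
40 (np.int32(1621), array([282.8, 234.1]), array([0.6407, 0.0032], dtype=float32), (0.6408, 0.0011), [0.0093, 0.0735], np.float32(92.6))
90 (np.int32(2629), array([278.5, 185.6]), array([0.6365, 0.0301], dtype=float32), (0.6503, 0.0091), [0.0637, 0.1398], np.float32(86.2))
90 (np.int32(1549), array([282.8, 235. ]), array([0.6408, 0.0026], dtype=float32), (0.641, 0.0011), [0.0088, 0.0735], np.float32(92.3))
```

>>> {"method": "carry_out", "body": {"newtons": 25, "steps": [{"grip": 0.1, "tx": 0.002, "ty": 0, "tz": -0.08, "turn": 0}, {"grip": 0.1, "tx": 0.002, "ty": 0, "tz": -0.154, "turn": 0}, {"grip": 0.1, "tx": 0.002, "ty": 0, "tz": -0.154, "turn": 0}, {"grip": 0.1, "tx": 0.002, "ty": 0, "tz": -0.154, "turn": 0}, {"grip": 1, "tx": 0.002, "ty": 0, "tz": -0.154, "turn": 0}, {"grip": 1, "tx": 0.002, "ty": 0, "tz": -0.154, "turn": 0}, {"grip": 1, "tx": 0.002, "ty": 0, "tz": -0.154, "turn": 0}, {"grip": 1, "tx": 0.002, "ty": 0, "tz": -0.154, "turn": 0}]}}

```text
t: 30.8
position: [0.6411, -0.0018, 0.1004]
ee_rot: [179.9, 0.0, 92.5]
force: [0.7, 0.1, 5.8]
finger_gap: 0.0095
finger_force: 27.5
```

>>> {"method": "carry_out", "body": {"steps": [{"grip": 1, "tx": -0.06, "ty": -0.003, "tz": 0, "turn": 0}, {"grip": 1, "tx": -0.13, "ty": -0.006, "tz": 0, "turn": 0}, {"grip": 1, "tx": -0.2, "ty": -0.009, "tz": 0, "turn": 0}, {"grip": 1, "tx": -0.27, "ty": -0.012, "tz": 0, "turn": 0}, {"grip": 1, "tx": -0.34, "ty": -0.015, "tz": 0, "turn": 0}, {"grip": 1, "tx": -0.41, "ty": -0.018, "tz": 0, "turn": 0}, {"grip": 1, "tx": -0.48, "ty": -0.021, "tz": 0, "turn": 0}, {"grip": 1, "tx": -0.54, "ty": -0.024, "tz": 0, "turn": 0}]}}

```text
t: 31.8
position: [0.4786, -0.0089, 0.1003]
ee_rot: [179.9, -0.0, 92.5]
force: [2.9, 2.9, 8.1]
finger_gap: 0.0092
finger_force: 27.7
```

>>> {"method": "carry_out", "body": {"steps": [{"grip": 1, "tx": -0.01, "ty": 0, "tz": 0, "turn": 0}, {"grip": 1, "tx": -0.02, "ty": -0.001, "tz": 0, "turn": 0}, {"grip": 1, "tx": -0.03, "ty": -0.001, "tz": 0, "turn": 0}, {"grip": 1, "tx": -0.035, "ty": -0.001, "tz": 0, "turn": 0}, {"grip": 1, "tx": -0.04, "ty": -0.002, "tz": 0, "turn": 0}, {"grip": 1, "tx": -0.04, "ty": -0.002, "tz": 0, "turn": 0}, {"grip": 1, "tx": -0.04, "ty": -0.002, "tz": 0, "turn": 0}, {"grip": 1, "tx": -0.04, "ty": -0.002, "tz": 0, "turn": 0}]}}

```text
t: 32.8
position: [0.4679, -0.0094, 0.1004]
ee_rot: [179.8, -0.0, 92.5]
force: [4.5, 4.5, 8.3]
finger_gap: 0.009
finger_force: 27.6
```

>>> {"method": "carry_out", "body": {"steps": [{"grip": 1, "tx": -0.003, "ty": 0.002, "tz": 0, "turn": 0}, {"grip": 1, "tx": -0.006, "ty": 0.002, "tz": 0, "turn": 0}, {"grip": 1, "tx": -0.008, "ty": 0.002, "tz": 0, "turn": 0}, {"grip": 1, "tx": -0.008, "ty": 0.002, "tz": 0, "turn": 0}, {"grip": 1, "tx": -0.008, "ty": 0.002, "tz": 0, "turn": 0}, {"grip": 1, "tx": -0.008, "ty": 0.002, "tz": 0, "turn": 0}, {"grip": 1, "tx": -0.008, "ty": 0.002, "tz": 0, "turn": 0}, {"grip": 1, "tx": -0.008, "ty": 0.002, "tz": 0, "turn": 0}]}}

```text
t: 33.8
position: [0.4676, -0.0094, 0.1004]
ee_rot: [179.5, 0.1, 92.4]
force: [29.7, -0.7, -10.9]
finger_gap: 0.009
finger_force: 25.5
```

The cover is hard against its stops: 30 N reaction and no further travel, at the expected x. Relax, open and rise.

>>> {"method": "carry_out", "body": {"steps": [{"grip": 1, "tx": 0.006, "ty": 0, "tz": 0, "turn": 0}, {"grip": 1, "tx": 0.006, "ty": 0, "tz": 0, "turn": 0}, {"grip": 0.5, "tx": 0.006, "ty": 0, "tz": 0, "turn": 0}, {"grip": 0.3, "tx": 0.006, "ty": 0, "tz": 0, "turn": 0}, {"grip": 0.3, "tx": 0.006, "ty": 0, "tz": 0, "turn": 0}, {"grip": 0.3, "tx": 0.006, "ty": 0, "tz": 0, "turn": 0}, {"grip": 0.3, "tx": 0.006, "ty": 0, "tz": 0.15, "turn": 0}, {"grip": 0.3, "tx": 0.006, "ty": 0, "tz": 0.3, "turn": 0}]}}

```text
t: 34.8
position: [0.4657, -0.009, 0.1903]
ee_rot: [-179.9, -0.0, 92.5]
force: [0.3, 0.5, 0.9]
finger_gap: 0.0298
finger_force: 0.0
```

>>> {"method": "carry_out", "body": {"steps": [{"grip": 0.3, "tx": 0, "ty": 0.1, "tz": 0.1, "turn": 0}, {"grip": 0.3, "tx": 0, "ty": 0.3, "tz": 0.2, "turn": 0}, {"grip": 0.3, "tx": -0.1, "ty": 0.5, "tz": 0.2, "turn": 0}, {"grip": 0.3, "tx": -0.2, "ty": 0.7, "tz": 0.2, "turn": 0}, {"grip": 0.3, "tx": -0.3, "ty": 0.85, "tz": 0.2, "turn": 0}, {"grip": 0.3, "tx": -0.4, "ty": 1, "tz": 0.2, "turn": 0}, {"grip": 0.3, "tx": -0.4, "ty": 1, "tz": 0.2, "turn": 0}, {"grip": 0.3, "tx": -0.4, "ty": 1, "tz": 0.2, "turn": 0}]}}

```text
t: 35.8
position: [0.346, 0.2909, 0.2493]
ee_rot: [-180.0, 0.0, 92.5]
force: [-0.0, -0.9, -0.3]
finger_gap: 0.0303
finger_force: 0.0
```

```bash
python3 - <<'E'
from rig import r
from h import *
f=r.grab_frame("top");im=f["color"];pickle.dump(f,open("end.pkl","wb"))
m=masks(im)
print("orange/red@.097")
for o in blobs(f,m["red"],.07,(265,100,350,240),40):print(o)
print("blue@.05")
for o in blobs(f,m["blue"],.05,(265,100,350,240),20):print(o)
old=pickle.load(open("f0.pkl","rb"))["top"]["color"]
for n,(u0,v0,u1,v1) in dict(jar=(379,196,399,217),tub=(395,120,440,163),loupe=(165,108,212,155)).items():
    print(n,np.abs(im[v0:v1,u0:u1].astype(int)-old[v0:v1,u0:u1]).mean().round(2))
print(r.state()["t"],r.state()["force"])
E
```

```text
orange/red@.097
(np.int32(678), array([307., 197.]), array([ 0.5153, -0.0078], dtype=float32), (0.5149, -0.0079), [0.1604, 0.1641], np.float32(93.9))
(np.int32(136), array([308. , 213.3]), array([ 0.4715, -0.0108], dtype=float32), (0.471, -0.0108), [0.0133, 0.0681], np.float32(93.4))
blue@.05
jar 4.0
tub 4.31
loupe 4.29
35.85 [ 0.38677415 -0.45467989 -0.40171306]
```

```bash
python3 - <<'E'
from rig import r
from h import *
f=pickle.load(open("end.pkl","rb"));im=cv2.GaussianBlur(f["color"],(0,0),.8);b,g,rr=[im[...,i].astype(int) for i in range(3)]
for t in(5,12):
  for o in blobs(f,b-rr>t,.05,(280,165,335,235),25):print(t,o)
print(stand(0,.035),stand(0,-.035))
E
```

```text
5 (np.int32(30), array([292.8, 186.6]), array([0.5467, 0.0302], dtype=float32), (0.543, 0.031), [0.0027, 0.0656], np.float32(2.1))
5 (np.int32(33), array([319.2, 198.2]), array([ 0.5161, -0.0406], dtype=float32), (0.5195, -0.0406), [0.0038, 0.0654], np.float32(2.4))
[0.51527332 0.02786669] [ 0.51832668 -0.04206669]
```

Both blue slats still lie in place under the cover, and the bystanders haven't moved.

```bash
python3 -c "
from rig import r
print(r.hand_in())"
```

```text
the job is handed in; nothing more can be done
None
```

The tower is built and the cover is home against its stops; I handed the job in at about 36 s, with every slat within about 2 mm of its mark and the tub, jar and magnifier unmoved in the last picture.

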